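# Park the brass counterweight rod in its cradle, carried level

## Robot

A 6-joint arm with a two-finger parallel gripper is mounted at the origin on the work surface. World frame = base frame: x ahead of the robot, y to its left, z up, the work surface at z = 0. Lengths are in m, angles in rad, forces in N, time in s.
With the tool pointing down it reaches from about 0.225 to 0.875 m from the base axis. Payload 3.4 kg.
Tool frame: the origin (TCP) lies at the very end of the fingers, on their centre line; the grasp point (between the pads) lies 19 mm behind it; z points along the fingers, y is the line along which they close (so a half turn about z gives the same grasp; the last joint's range is limited). The gripper opens to 85 mm and grips with 20 to 120 N. Pads are 22 mm wide; open, the fingers measure 114 mm over their backs; the gripper's body (76 mm by 85 mm) begins 54 mm behind the grasp point. The pads swing forward as they close: fully open they stand 13 mm farther back than shut.
Start: joints at [-1.35, 0.276, 1.505, -0, 1.361, -0.121], TCP at [0.193, -0.542, 0.203] pointing down, gripper open.
Joint ranges: [-2.89, 2.89], [-0.75, 2.08], [0.22, 2.7], [-1.18, 4.32], [0.11, 2.71], [-2.7, 2.7]. Speed limits (rad/s): [2.57, 2.57, 3.14, 3.14, 3.14, 3.14].

## Interface

Orientations are given as a unit quaternion [w, x, y, z].
In Python, from rig import get_state, optics, sign_off gives the robot as it stands.
- The arm moves only by the tool send_rows, never from a script. Its argument "increments" is a list of rows, each an object with "gripper": the gripper's target within -1 to 1 (shut at 1, half-way at 0, fully open at -1); "linear": the shift along the world's x, y, z in m, a list of three; "delta_rot": the turn, a rotation vector about the world's x, y, z in rad, a list of three. In form: [{"gripper": gripper, "linear": [dx, dy, dz], "delta_rot": [rx, ry, rz]}, ...]. A call has 1 to 8 rows; each row is the pose to reach, as a shift and turn from the pose commanded when the call began; what a row does not reach only later rows make up. A row lasts 1/10 s, in which the tool goes at most 50 mm and 8.59 degrees, less where a joint would pass 70% of its speed; a pose out of reach is approached as far as the arm can. A call with a gripper value outside its range is refused whole. The fingers move at their own pace and stop on an object; "newtons" is the grip in N (left out, the last holds). Time passes only in rows, so rows that repeat a pose let the fingers close. It gives the time, the measured TCP pose, the force, the opening and the grip force at its end, in the units of the state.
- get_state(): the state, without advancing time (a new reading comes with each control period).
- optics.get_image(name): name is "scene" or "top" or "wrist"; returns a dict with "pixels" (480x640x3 uint8, blue, green, red), "K" (3x3 intrinsics, pixels), "rvec" (rotation vector, rad) and "tvec" (3), from world to camera coordinates, as OpenCV has them; the wrist camera has in their place "T_tool_cam" (4x4, takes a point from camera to tool coordinates, whose origin is the TCP and whose axes are the flange's). Camera axes: x right, y down, z forward; pixel columns grow to the right and rows downward; lengths in m; the calibration is good to about 2 mm. The wrist camera is an equidistant fisheye: a pixel r from the principal point sees the ray r / f radians off the axis. A picture is of the moment at which its call begins: read the wrist's pose just before it. There is no depth.
- sign_off(): hands the job in; it is judged then, once.
The state is a dict: "clock": time; "qpos": joint angles; "qd": joint speeds; "effort": joint torques, N m; "position": TCP position; "ee_rot": TCP orientation; "contact_force": force on the tool from outside, world axes, zero at the start; "moment": the same for the moment, N m; "width": finger opening in m; "gripper_force": force on a finger pad.
Only numpy, scipy, OpenCV 4.12 (cv2) and the standard library are available. Lean on these libraries where they do the work, as an engineer would, in place of code of your own. Each camera call takes 0.05 s, during which the arm holds its last target. There are 200 camera calls.

## Task

Take the counterweight rod with the brass weight (not the black one) by its balance point, which lies on the bare rod close to the weight, lift it clear of the bench, and carry it level to the orange cradle. Lower it until it rests in both saddles, the brass weight in the big V and the rod in the small V, and only then let go. Keep it level all the way, and leave the black-weighted rod and the white slide box where they are.

Things in the scene. Friction and masses are not known exactly. Their poses are not given: they have to be found in the camera images.
- brass_rod_balance (a point): Balance point, on the axis of the loose rod with the BRASS weight (0.6-0.8 kg), lying level, axis 22 mm above the bench. x runs from weight to tail, z up. Along x from this point: brass cylinder, 44 mm diameter, -67 to -33 mm; bare rod, 14 mm diameter, -33 to +167; square 44 mm grey tail block, +167 to +181. Gripped across the rod within 20 mm of this point it carries level.
- cradle_seat (a point): Fixed cradle: orange plate 250 x 90 x 12 mm on the bench, two dark V saddles open upward. The point: where the seated rod's balance point lies, 75 mm above the bench. x from weight to tail, z up. Big V for the weight at x = -50 mm: 26 long, 65 wide, top 3 mm below the point. Small V for the rod at x = +120: 14 long, 51 wide, top 11 mm above it. Between them only the plate, 63 mm below.
- black_rod_balance (a point): Bystander: the other loose rod, the same shape and axes as the brass one but with a BLACK weight; its balance point, 22 mm above the bench. Leave it alone.
- slide_box_centre (a point): Bystander: loose white slide box with a grey band, 80 x 60 x 28 mm high; its centre, 14 mm above the bench. Leave it alone.

How it is judged:
By the outcome, as a careful person would: the job done as asked, in the order asked, and still so for the second after the job is handed in, with the robot touching nothing.
It also fails if it takes over 43 s, if anything falls off the work surface, if the arm or the gripper's body presses on something with over 40 N, if the wrist force passes 120 N, or if a joint passes its speed limit or range.

## Working session

There is one attempt and no reset: what is moved stays moved. The work goes in short steps, Python scripts to look and compute and a tool call to move; the robot and the scene stay as the last step left them, time stands still between calls to the robot, and variables do not carry over. Pictures are saved under pics/ and viewed, at most 10 in all, crops included, and the job is handed in when it is done.

Besides the shell and the picture viewer there is one more tool, called after "Call:" as name(argument=value, ...) on one line, values as JSON. send_rows: Moves the arm, as the interface text tells. Its arguments: {"type":"object","properties":{"increments":{"type":"array"},"newtons":{"type":"number"}},"required":["increments"]}

```bash
mkdir -p pics
python3 - <<'E'
from rig import get_state, optics
import cv2
s=get_state(); print({k:s[k] for k in ('clock','position','ee_rot','width','contact_force')})
for n in('top','scene'):
    d=optics.get_image(n); cv2.imwrite(f'pics/{n}1.png',d['pixels']); print(n,d['K'],d['rvec'],d['tvec'])
E
```

```text
{'clock': 0.0, 'position': array([ 0.19257982, -0.54119046,  0.20223232]), 'ee_rot': array([-9.01076447e-04,  9.85430467e-01,  1.70076391e-01, -5.79569592e-05]), 'width': 0.0853573413390998, 'contact_force': array([ 0.0636482 , -0.35514317, -0.0449873 ])}
top [[441.14599372   0.         322.26899347]
 [  0.         441.14599372 243.27230583]
 [  0.           0.           1.        ]] [ 2.05031995 -2.1549999   0.23689341] [-0.04074076  0.56009174  0.9086599 ]
scene [[540.95883951   0.         319.6535938 ]
 [  0.         540.95883951 236.94564355]
 [  0.           0.           1.        ]] [ 0.89081394  2.71423485 -0.80729215] [ 0.45434053 -0.17760558  1.34322965]
```

View pics/top1.png

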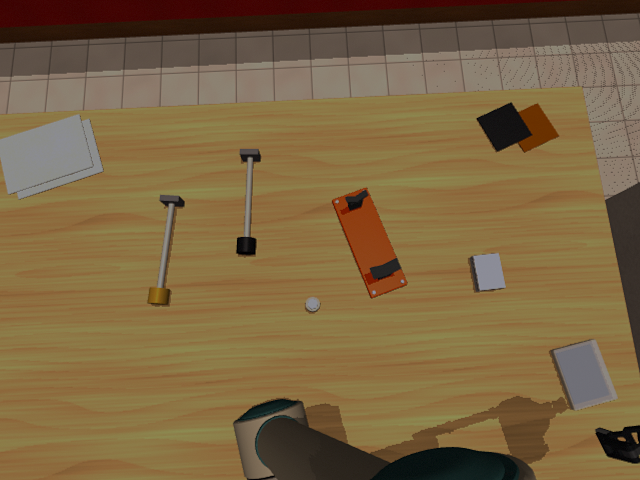

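View pics/scene1.png

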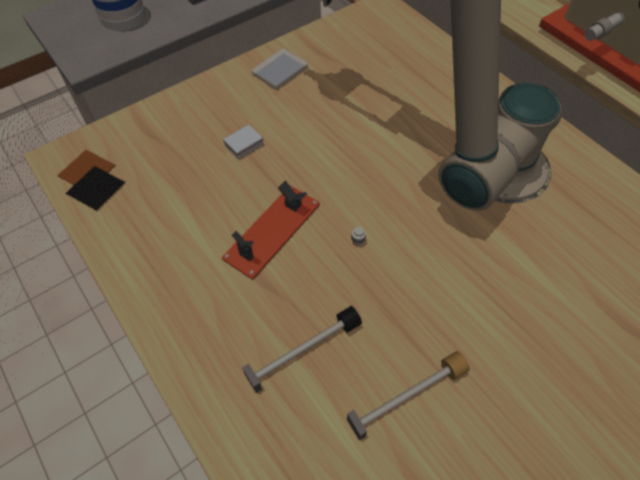

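The top view shows the brass rod with its weight at about (159,296) and tail at (172,201). The black rod is at (247,245)/(250,155). The orange cradle spans (332,200) to (407,283), with saddles near (385,270) and (356,201). The white box is at (488,272). The scene view agrees with this.

```bash
cat > h.py <<'E'
import numpy as np, cv2
from rig import get_state, optics
def cast(d,px,z):
    R=cv2.Rodrigues(d['rvec'])[0]; o=-R.T@d['tvec'].ravel()
    r=R.T@np.linalg.inv(d['K'])@np.array([px[0],px[1],1.]); return o+r*(z-o[2])/r[2]
def proj(d,P): return cv2.projectPoints(np.array(P,float).reshape(-1,3),d['rvec'],d['tvec'],d['K'],None)[0].reshape(-1,2)
def blobs(m,amin=30):
    n,l,s,c=cv2.connectedComponentsWithStats(m); return [(l==i,s[i],c[i]) for i in range(1,n) if s[i,4]>=amin]
E
python3 - <<'E'
from h import *
out=[]
for n,(x,y,w,h) in (('top',(320,180,100,125)),('scene',(215,170,115,115))):
    d=optics.get_image(n); im=d['pixels']; hsv=cv2.cvtColor(im,cv2.COLOR_BGR2HSV)
    out.append(cv2.resize(im[y:y+h,x:x+w],(390,480),interpolation=cv2.INTER_CUBIC))
    org=cv2.inRange(hsv,(3,200,90),(12,255,255))
    for m,s,c in blobs(org,300):
        hull=cv2.convexHull(np.argwhere(m)[:,::-1].astype(np.float32)); r=cv2.minAreaRect(hull); b=cv2.boxPoints(r)
        print(n,'orange',s,b.round(1).tolist()); W=np.array([cast(d,p,.012) for p in b]); print(W.round(4).tolist(),W.mean(0).round(4))
    brass=cv2.inRange(hsv,(13,150,60),(24,255,255))
    roi=np.zeros_like(brass)
    if n=='top': roi[270:320,135:185]=1
    else: roi[340:390,430:480]=1
    for m,s,c in blobs(brass*roi,60): print(n,'brass',s,c,cast(d,c,.022))
    sub=(slice(180,320),slice(140,190)) if n=='top' else (slice(340,450),slice(340,475))
    # rod / tail: low saturation
    low=np.zeros_like(brass); low[sub]=cv2.inRange(hsv,(0,0,40),(180,75,255))[sub]
    for m,s,c in blobs(low): 
        p=np.argwhere(m)[:,::-1].astype(np.float32)
        print(n,'grey',s,c,cast(d,c,.022).round(4), cv2.fitLine(p,cv2.DIST_HUBER,0,.01,.01).ravel().round(3))
cv2.imwrite('pics/crop.png',np.hstack(out))
E
```

```text
top orange [ 332  188   75  110 3320] [[330.79998779296875, 199.89999389648438], [367.1000061035156, 185.1999969482422], [407.1000061035156, 283.70001220703125], [370.79998779296875, 298.5]]
[[0.6733, -0.0942, 0.012], [0.7058, -0.1828, 0.012], [0.4651, -0.2566, 0.012], [0.4359, -0.1719, 0.012]] [ 0.5701 -0.1764  0.012 ]
top brass [147 276  37  30 407] [159.61179361 294.67813268] [0.46696169 0.30118535 0.022     ]
top grey [160 195  19   7 112] [168.88392857 197.75892857] [0.6947 0.2868 0.022 ] [9.98000e-01 6.40000e-02 1.68915e+02 1.97726e+02]
top grey [157 203  18  85 511] [165.47162427 244.95694716] [0.5808 0.2914 0.022 ] [ 1.40000e-01 -9.90000e-01  1.65469e+02  2.44944e+02]
scene grey [ 347  366  104   74 1159] [392.89646247 402.44089733] [0.6066 0.2886 0.022 ] [  0.856  -0.516 398.6   399.066]
```

View pics/crop.png

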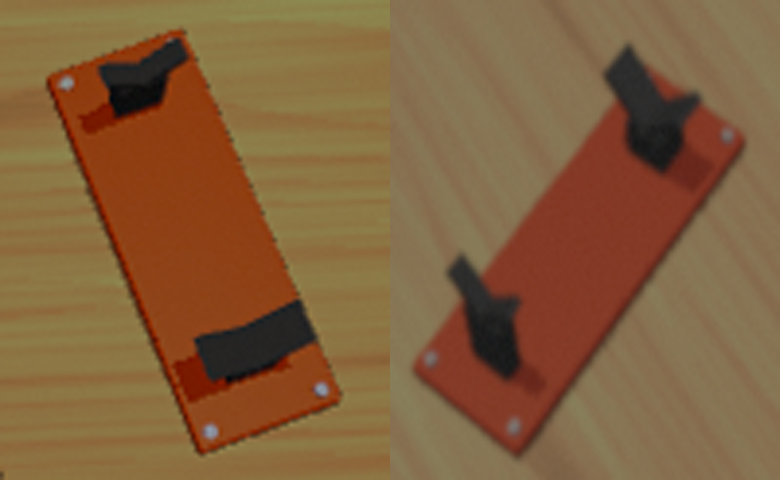

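The crops show the big V near the robot, around top px (385,268), and the small V at the far end, around (357,196). So the seated rod's +x points away from the robot.

Run:
```python
from h import *
d=optics.get_image('top'); e=optics.get_image('scene')
T=lambda x,y:(320+x/3.9-.37,180+y/3.84-.37)
big=np.mean([cast(d,T(*p),.072) for p in((195,338),(303,300),(316,340),(208,382))],0)
sm=np.mean([cast(d,T(*p),.086) for p in((100,65),(185,38),(188,58),(105,85))],0)
u=sm-big;print('top V',big,sm,np.hypot(*u[:2]),np.arctan2(u[1],u[0]))
# prediction from plate
u=np.array([.2391,.0758,0]);u/=np.linalg.norm(u); v=np.array([-u[1],u[0],0]);c=np.array([.5701,-.1764,0])
print('along plate',(big-c)@u,(big-c)@v,(sm-c)@u,(sm-c)@v)
S=lambda x,y:(215+(x-390)/3.39-.35,170+y/4.174-.35)
for nm,pts,z in(('big',((628,45),(700,97)),.072),('small',((460,255),(520,300)),.086)):
    print('scene',nm,[cast(e,S(*p),z).round(4).tolist() for p in pts])
# screws + scene plate
for nm,D,F,pts in(('t',d,T,((67,84),(322,390),(211,432),(172,40))),('s',e,S,((728,136),(431,358),(514,427)))):
    print(nm,[cast(D,F(*p),.013).round(4).tolist() for p in pts])
hsv=cv2.cvtColor(e['pixels'],cv2.COLOR_BGR2HSV);m=cv2.inRange(hsv,(0,150,80),(12,255,255));m[:170]=0;m[:,330:]=0;m[:,:210]=0
B=max(blobs(m),key=lambda b:b[1][4]);b=cv2.boxPoints(cv2.minAreaRect(np.argwhere(B[0])[:,::-1].astype(np.float32)))
hull=cv2.convexHull(np.argwhere(B[0])[:,::-1].astype(np.int32)); q=cv2.approxPolyDP(hull,6,True).reshape(-1,2)
print('scene plate',[cast(e,p,.012).round(3).tolist() for p in q])
```

```text
top V [ 0.4936547  -0.20097357  0.072     ] [ 0.6556973  -0.14940353  0.086     ] 0.17005078527417453 0.30811457901166006
along plate -0.08029719213534436 -0.00032287623064601936 0.08975348739661865 -0.00013323688601710182
scene big [[0.4913, -0.2314, 0.072], [0.4732, -0.1737, 0.072]]
scene small [[0.6571, -0.1715, 0.086], [0.6416, -0.1266, 0.086]]
t [[0.6683, -0.1083, 0.013], [0.4713, -0.2458, 0.013], [0.4498, -0.1794, 0.013], [0.6936, -0.1739, 0.013]]
s [[0.4484, -0.1778, 0.013], [0.6888, -0.1744, 0.013], [0.6678, -0.1072, 0.013]]
scene plate [[0.441, -0.174, 0.012], [0.672, -0.093, 0.012], [0.7, -0.175, 0.012], [0.495, -0.244, 0.012]]
```

Call:
send_rows(increments=[{"gripper": -1,"linear": [0.016,0.045,0.01],"delta_rot": [0,0,-0.02]},{"gripper": -1,"linear": [0.032,0.09,0.02],"delta_rot": [0,0,-0.04]},{"gripper": -1,"linear": [0.048,0.135,0.03],"delta_rot": [0,0,-0.06]},{"gripper": -1,"linear": [0.064,0.18,0.04],"delta_rot": [0,0,-0.08]},{"gripper": -1,"linear": [0.08,0.225,0.05],"delta_rot": [0,0,-0.11]},{"gripper": -1,"linear": [0.096,0.27,0.05],"delta_rot": [0,0,-0.14]},{"gripper": -1,"linear": [0.112,0.315,0.05],"delta_rot": [0,0,-0.17]},{"gripper": -1,"linear": [0.128,0.36,0.05],"delta_rot": [0,0,-0.2]}])

```text
clock: 1.1
position: [0.3209, -0.18, 0.2534]
ee_rot: [0.0, 0.998, 0.07, 0.001]
contact_force: [0.7, -0.4, 0.9]
width: 0.0859
gripper_force: 0.0
```

Call:
send_rows(increments=[{"gripper": -1,"linear": [0.018,0.045,0],"delta_rot": [0,0,-0.02]},{"gripper": -1,"linear": [0.036,0.09,0],"delta_rot": [0,0,-0.04]},{"gripper": -1,"linear": [0.054,0.135,0],"delta_rot": [0,0,-0.06]},{"gripper": -1,"linear": [0.072,0.18,0],"delta_rot": [0,0,-0.08]},{"gripper": -1,"linear": [0.09,0.225,0],"delta_rot": [0,0,-0.11]},{"gripper": -1,"linear": [0.108,0.27,-0.01],"delta_rot": [0,0,-0.14]},{"gripper": -1,"linear": [0.126,0.315,-0.02],"delta_rot": [0,0,-0.17]},{"gripper": -1,"linear": [0.144,0.36,-0.03],"delta_rot": [0,0,-0.2]}])

```text
clock: 1.9
position: [0.4651, 0.1804, 0.223]
ee_rot: [0.0, 1.0, -0.029, 0.0]
contact_force: [0.0, -0.7, -0.2]
width: 0.0858
gripper_force: 0.0
```

Call:
send_rows(increments=[{"gripper": -1,"linear": [0.018,0.04,-0.01],"delta_rot": [0,0,0]},{"gripper": -1,"linear": [0.036,0.08,-0.02],"delta_rot": [0,0,0]},{"gripper": -1,"linear": [0.055,0.118,-0.02],"delta_rot": [0,0,0]},{"gripper": -1,"linear": [0.055,0.118,-0.02],"delta_rot": [0,0,0]},{"gripper": -1,"linear": [0.055,0.118,-0.02],"delta_rot": [0,0,0]}])

```text
clock: 2.4
position: [0.5195, 0.2967, 0.2023]
ee_rot: [0.001, 1.0, -0.028, -0.001]
contact_force: [-0.4, -0.0, -0.3]
width: 0.0857
gripper_force: 0.0
```

Run:
```python
from h import *
s=get_state();print(s['position'],s['ee_rot'],s['qpos'])
d=optics.get_image('wrist');cv2.imwrite('pics/w1.png',d['pixels']);print(d['K'],d['T_tool_cam'])
```

```text
[0.51949742 0.29670384 0.20232897] [ 6.17052626e-04  9.99599193e-01 -2.82942511e-02 -7.12371939e-04] [ 4.03007482e-01  3.12479152e-01  1.45363540e+00 -5.35456201e-04
  1.37728833e+00  2.03050333e+00]
[[371.64829954   0.         318.9936815 ]
 [  0.         371.64829954 241.96136871]
 [  0.           0.           1.        ]] [[ 8.14484720e-04 -9.51619504e-01 -3.07277816e-01  7.87040204e-02]
 [ 9.99999628e-01  6.87805394e-04  5.20556256e-04  1.00603930e-03]
 [-2.84024147e-04 -3.07278126e-01  9.51619710e-01 -1.70489593e-01]
 [ 0.00000000e+00  0.00000000e+00  0.00000000e+00  1.00000000e+00]]
```

View pics/w1.png

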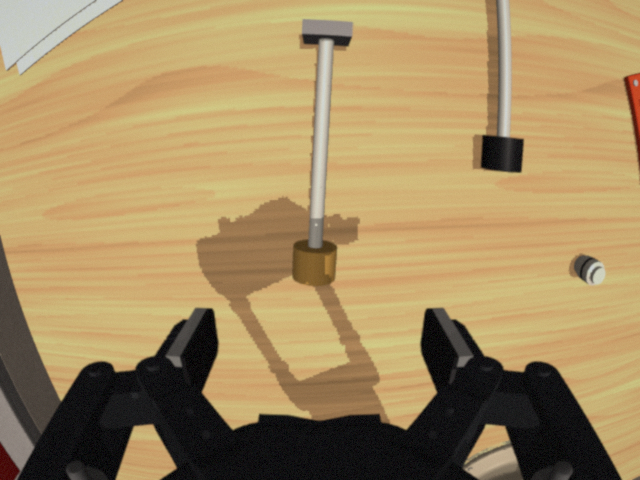

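The wrist view shows the brass weight at (315,262). The bare rod runs from (316,245) to the tail block at (326,40). The black rod is well to the right.

```bash
cat >> h.py <<'E'
from scipy.spatial.transform import Rotation as Rn
def wcast(d,s,px,z):
    x=(px[0]-d['K'][0,2])/d['K'][0,0]; y=(px[1]-d['K'][1,2])/d['K'][1,1]; t=np.hypot(x,y)
    r=np.array([x/t*np.sin(t),y/t*np.sin(t),np.cos(t)]); q=s['ee_rot']; R=Rn.from_quat([q[1],q[2],q[3],q[0]]).as_matrix()
    T=d['T_tool_cam']; o=R@T[:3,3]+s['position']; r=R@T[:3,:3]@r; return o+r*(z-o[2])/r[2]
E
python3 - <<'E'
from h import *
s=get_state();d=optics.get_image('wrist');im=d['pixels'].astype(int)
# rod centre per row: brightness above the wood in low saturation
hsv=cv2.cvtColor(d['pixels'],cv2.COLOR_BGR2HSV);P=[]
m=cv2.inRange(hsv,(0,0,0),(180,70,255)); m[:48]=0;m[215:]=0;m[:,:305]=0;m[:,345:]=0
for r in range(50,210,10):
    c=np.flatnonzero(m[r]); 
    if len(c)>5:P.append(wcast(d,s,(c.mean(),r),.025)[:2]); 
P=np.array(P);vx,vy,x0,y0=cv2.fitLine(P.astype(np.float32),cv2.DIST_HUBER,0,.001,.001).ravel()
print('line',x0,y0,np.arctan2(vy,vx), 'resid',np.abs((P-[x0,y0])@[-vy,vx]).max())
yaw=np.arctan2(vy,vx); u=np.array([vx,vy])
b=cv2.inRange(hsv,(13,120,30),(24,255,140));b[:230]=0;b[290:]=0;b[:,:288]=0;b[:,342:]=0
B=max(blobs(b),key=lambda t:t[1][4]);print('brass bbox',B[1],B[2])
J=wcast(d,s,(316,247),.029);Tt=wcast(d,s,(326,42),.029)
print('face',J,'-> bal',J[:2]+.033*u,'tail',Tt,'-> bal',Tt[:2]-.167*u)
# top view estimate of ends
e=optics.get_image('top')
print('at x=.517 y=',y0+(.517-x0)*vy/vx)
E
```

```text
line 0.61046183 0.2874731 -0.10561907 resid 0.0004996534675436131
brass bbox [ 288  238   48   50 1663] [311.68851473 262.86530367]
face [0.481523   0.29948869 0.029     ] -> bal [0.5143391  0.29600973] tail [0.67603609 0.27913666 0.029     ] -> bal [0.5099667  0.29674227]
at x=.517 y= 0.29738134
```

Call:
send_rows(increments=[{"gripper": -1,"linear": [-0.003,0,-0.04],"delta_rot": [0,0,-0.024]},{"gripper": -1,"linear": [-0.006,0,-0.08],"delta_rot": [0,0,-0.048]},{"gripper": -1,"linear": [-0.006,0,-0.11],"delta_rot": [0,0,-0.048]},{"gripper": -1,"linear": [-0.006,0,-0.11],"delta_rot": [0,0,-0.048]},{"gripper": -1,"linear": [-0.006,0,-0.11],"delta_rot": [0,0,-0.048]}])

```text
clock: 3.05
position: [0.514, 0.2955, 0.0941]
ee_rot: [-0.0, 0.999, -0.054, 0.0]
contact_force: [0.6, 0.1, -0.0]
width: 0.0854
gripper_force: 0.0
```

Run:
```python
from h import *
e=optics.get_image('top')
a,b=[cast(e,(165.47+t*.14,244.94-t*.99),.025) for t in(-35,38)];print('top line',a,b,np.arctan2(*(b-a)[1::-1]))
s=get_state();print(s['position'],s['ee_rot'])
d=optics.get_image('wrist');cv2.imwrite('pics/w2.png',d['pixels'])
```

```text
top line [0.50051905 0.29902963 0.025     ] [0.66986829 0.28059611 0.025     ] -0.1084223236480197
[0.51503179 0.29611928 0.09511815] [-6.55865283e-04  9.98565026e-01 -5.35286673e-02  1.46321108e-03]
```

View pics/w2.png

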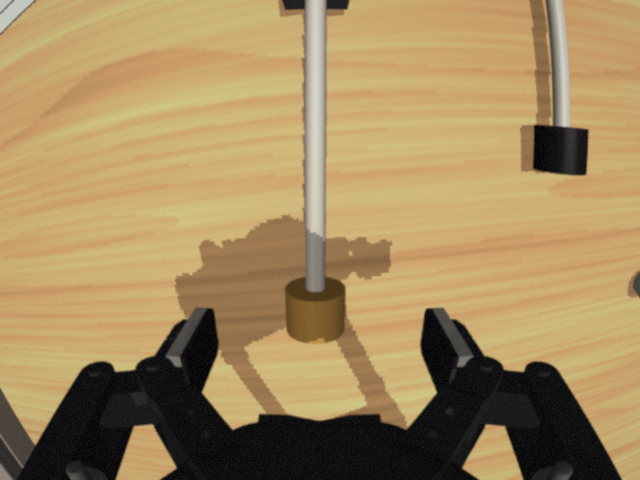

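The wrist view now shows the rod vertical at column 315, with the weight's rod-side face at about (315,291). Next I check the face position.

Run:
```python
from h import *
s=get_state();d=optics.get_image('wrist')
u=np.array([np.cos(.107),-np.sin(.107)])
J=wcast(d,s,(315.5,291),.029);K=wcast(d,s,(316,150),.028);L=wcast(d,s,(316,9),.029);print(J,J[:2]+.033*u,K,L,L[:2]-.167*u)
print(s['position'])
```

```text
[0.48202299 0.30147064 0.029     ] [0.51483426 0.29794638] [0.57873373 0.29061908 0.028     ] [0.67102324 0.28077295 0.029     ] [0.50497832 0.29860788]
[0.51545844 0.29644424 0.09559704]
```

Call:
send_rows(increments=[{"gripper": -1,"linear": [-0.001,0.001,-0.03],"delta_rot": [0,0,0]},{"gripper": -1,"linear": [-0.001,0.001,-0.055],"delta_rot": [0,0,0]},{"gripper": -1,"linear": [-0.001,0.001,-0.075],"delta_rot": [0,0,0]},{"gripper": -1,"linear": [-0.001,0.001,-0.08],"delta_rot": [0,0,0]},{"gripper": -1,"linear": [-0.001,0.001,-0.08],"delta_rot": [0,0,0]},{"gripper": -1,"linear": [-0.001,0.001,-0.08],"delta_rot": [0,0,0]}])

```text
clock: 3.8
position: [0.5141, 0.2978, 0.0147]
ee_rot: [-0.001, 0.999, -0.053, 0.001]
contact_force: [0.3, -0.3, -1.3]
width: 0.0856
gripper_force: 0.0
```

Call:
send_rows(increments=[{"gripper": -1,"linear": [0,0,-0.005],"delta_rot": [0,0,0]},{"gripper": -1,"linear": [0,0,-0.009],"delta_rot": [0,0,0]},{"gripper": -0.5,"linear": [0,0,-0.009],"delta_rot": [0,0,0]},{"gripper": 0,"linear": [0,0,-0.009],"delta_rot": [0,0,0]},{"gripper": 0.5,"linear": [0,0,-0.009],"delta_rot": [0,0,0]},{"gripper": 1,"linear": [0,0,-0.009],"delta_rot": [0,0,0]},{"gripper": 1,"linear": [0,0,-0.009],"delta_rot": [0,0,0]},{"gripper": 1,"linear": [0,0,-0.009],"delta_rot": [0,0,0]}], newtons=70)

```text
clock: 4.6
position: [0.5128, 0.2972, 0.0042]
ee_rot: [0.0, 0.999, -0.053, 0.0]
contact_force: [0.0, 0.5, -0.7]
width: 0.0002
gripper_force: 0.0
```

Call:
send_rows(increments=[{"gripper": 1,"linear": [0,0,0],"delta_rot": [0,0,0]},{"gripper": 1,"linear": [0,0,0],"delta_rot": [0,0,0]},{"gripper": 1,"linear": [0,0,0],"delta_rot": [0,0,0]}])

```text
clock: 4.9
position: [0.5127, 0.2972, 0.0041]
ee_rot: [0.0, 0.999, -0.053, -0.0]
contact_force: [-0.1, -0.8, 0.9]
width: -0.0002
gripper_force: 0.0
```

The gripper closed on nothing, so I look before doing anything else.

Run:
```python
from h import *
d=optics.get_image('wrist');e=optics.get_image('top')['pixels'];f=optics.get_image('scene')['pixels']
a=cv2.resize(d['pixels'],(400,300));b=cv2.resize(e[170:320,100:300],(400,300));c=cv2.resize(f[300:450,330:530],(400,300))
g=cv2.resize(d['pixels'][280:430,220:420],(400,300))
cv2.imwrite('pics/m1.png',np.vstack([np.hstack([a,b]),np.hstack([c,g])]))
```

```text
(no output)
```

View pics/m1.png

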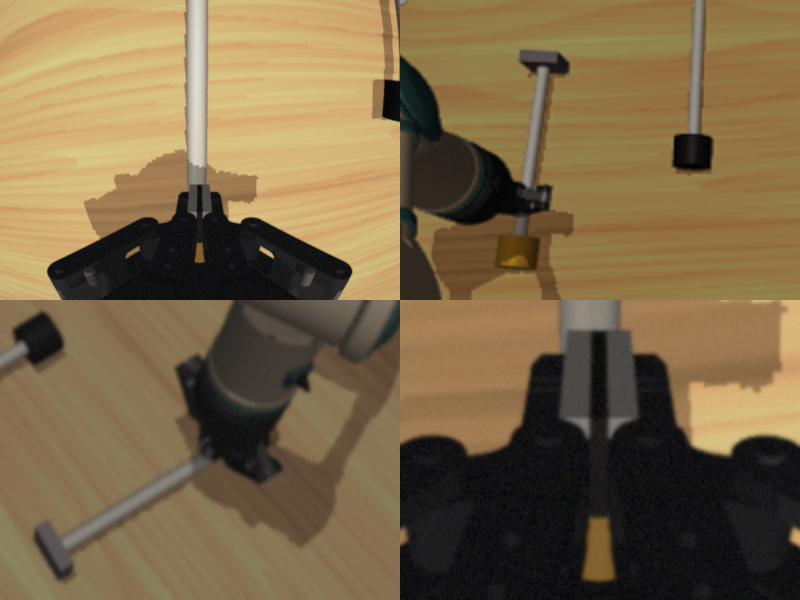

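The picture is ambiguous: the rod and the fingertips overlap. A small 10 mm lift will show whether the rod is actually held.

Call:
send_rows(increments=[{"gripper": 1,"linear": [0,0,0.003],"delta_rot": [0,0,0]},{"gripper": 1,"linear": [0,0,0.006],"delta_rot": [0,0,0]},{"gripper": 1,"linear": [0,0,0.01],"delta_rot": [0,0,0]},{"gripper": 1,"linear": [0,0,0.01],"delta_rot": [0,0,0]},{"gripper": 1,"linear": [0,0,0.01],"delta_rot": [0,0,0]}])

```text
clock: 5.55
position: [0.5129, 0.2973, 0.0144]
ee_rot: [-0.0, 0.999, -0.053, 0.0]
contact_force: [-0.4, 0.2, 0.3]
width: 0.0004
gripper_force: 0.0
```

Run:
```python
from h import *
s=get_state();print(s['position'],s['contact_force'],s['moment'],s['width'],s['gripper_force'])
d=optics.get_image('wrist');f=optics.get_image('scene')['pixels']
a=cv2.resize(d['pixels'][230:450,180:460],(560,440),interpolation=cv2.INTER_CUBIC)
c=cv2.resize(f[340:450,340:480],(240,190),interpolation=cv2.INTER_CUBIC)
o=np.zeros((440,800,3),np.uint8);o[:,:560]=np.clip(a*1.6,0,255);o[:190,560:]=np.clip(c*1.5,0,255);cv2.imwrite('pics/m2.png',o)
```

```text
[0.51289238 0.29729893 0.0144123 ] [-0.39378875  0.1856264   0.26543565] [ 0.01260552 -0.00625965 -0.01762682] 0.0003656054267670677 0.0
```

View pics/m2.png

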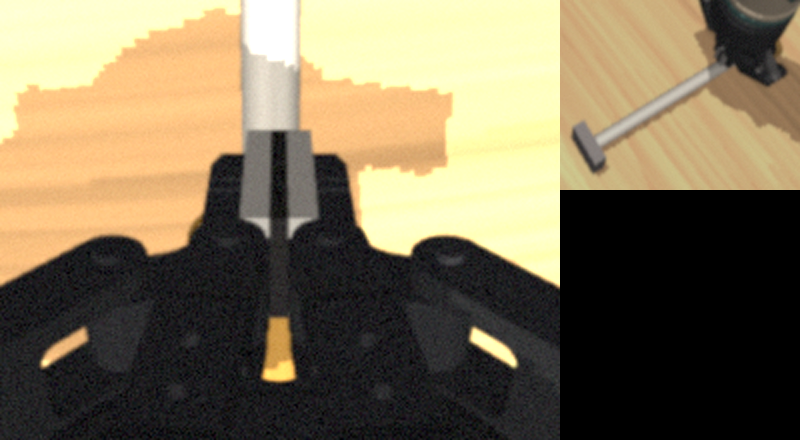

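The image geometry explains the miss. With the wrist calibration, the pad tips come out about 33 mm short of the reported TCP. Both views agree: shut tips are at tool z ≈ -0.033, open tips at ≈ -0.046, and x is ±11 mm as expected. The fingers therefore shut just above the rod without touching anything. I open and go 33 mm lower, watching the force.

Call:
send_rows(increments=[{"gripper": -1,"linear": [0,0,0.005],"delta_rot": [0,0,0]},{"gripper": -1,"linear": [0,0,0.005],"delta_rot": [0,0,0]},{"gripper": -1,"linear": [0,0,0.005],"delta_rot": [0,0,0]},{"gripper": -1,"linear": [0,0,0.005],"delta_rot": [0,0,0]},{"gripper": -1,"linear": [0,0,0.005],"delta_rot": [0,0,0]},{"gripper": -1,"linear": [0,0,0.005],"delta_rot": [0,0,0]},{"gripper": -1,"linear": [0,0,0.005],"delta_rot": [0,0,0]},{"gripper": -1,"linear": [0,0,0.005],"delta_rot": [0,0,0]}])

```text
clock: 6.45
position: [0.5127, 0.2972, 0.0191]
ee_rot: [0.0, 0.999, -0.053, -0.0]
contact_force: [0.5, 0.8, -0.0]
width: 0.0851
gripper_force: 0.0
```

Call:
send_rows(increments=[{"gripper": -1,"linear": [0.001,0,-0.01],"delta_rot": [0,0,0]},{"gripper": -1,"linear": [0.001,0,-0.02],"delta_rot": [0,0,0]},{"gripper": -1,"linear": [0.001,0,-0.025],"delta_rot": [0,0,0]},{"gripper": -1,"linear": [0.001,0,-0.03],"delta_rot": [0,0,0]},{"gripper": -1,"linear": [0.001,0,-0.03],"delta_rot": [0,0,0]}])

```text
clock: 6.95
position: [0.513, 0.2969, -0.012]
ee_rot: [0.001, 0.999, -0.053, -0.001]
contact_force: [-0.5, -0.6, -0.4]
width: 0.0852
gripper_force: 0.0
```

Call:
send_rows(increments=[{"gripper": -1,"linear": [0,0,-0.006],"delta_rot": [0,0,0]},{"gripper": -1,"linear": [0,0,-0.011],"delta_rot": [0,0,0]},{"gripper": -1,"linear": [0,0,-0.014],"delta_rot": [0,0,0]},{"gripper": -1,"linear": [0,0,-0.014],"delta_rot": [0,0,0]}])

```text
clock: 7.35
position: [0.5134, 0.297, -0.0254]
ee_rot: [0.0, 0.999, -0.053, -0.0]
contact_force: [-0.0, 0.0, 0.5]
width: 0.0853
gripper_force: 0.0
```

Call:
send_rows(increments=[{"gripper": -0.5,"linear": [0,0,0],"delta_rot": [0,0,0]},{"gripper": 0,"linear": [0,0,0],"delta_rot": [0,0,0]},{"gripper": 0.5,"linear": [0,0,0],"delta_rot": [0,0,0]},{"gripper": 1,"linear": [0,0,0],"delta_rot": [0,0,0]},{"gripper": 1,"linear": [0,0,0],"delta_rot": [0,0,0]},{"gripper": 1,"linear": [0,0,0],"delta_rot": [0,0,0]},{"gripper": 1,"linear": [0,0,0],"delta_rot": [0,0,0]},{"gripper": 1,"linear": [0,0,0],"delta_rot": [0,0,0]}], newtons=70)

```text
clock: 8.15
position: [0.5141, 0.2979, -0.0244]
ee_rot: [-0.001, 0.999, -0.053, 0.0]
contact_force: [-1.2, 3.3, 4.2]
width: 0.0119
gripper_force: 68.3
```

Call:
send_rows(increments=[{"gripper": 1,"linear": [0,0,0.004],"delta_rot": [0,0,0]},{"gripper": 1,"linear": [0,0,0.008],"delta_rot": [0,0,0]},{"gripper": 1,"linear": [0,0,0.012],"delta_rot": [0,0,0]},{"gripper": 1,"linear": [0,0,0.016],"delta_rot": [0,0,0]},{"gripper": 1,"linear": [0,0,0.02],"delta_rot": [0,0,0]},{"gripper": 1,"linear": [0,0,0.02],"delta_rot": [0,0,0]}])

```text
clock: 8.75
position: [0.5142, 0.2974, -0.0043]
ee_rot: [-0.0, 0.999, -0.053, 0.001]
contact_force: [-0.5, 0.5, -6.6]
width: 0.0119
gripper_force: 68.2
```

Run:
```python
from h import *
s=get_state();print(s['position'],s['ee_rot'],s['contact_force'],s['moment'],s['width'],s['gripper_force'])
d=optics.get_image('wrist');f=optics.get_image('scene')['pixels']
a=cv2.resize(d['pixels'],(480,360))
c=cv2.resize(f[340:450,340:480],(320,251),interpolation=cv2.INTER_CUBIC)
o=np.zeros((600,800,3),np.uint8);o[:360,:480]=a;o[:251,480:]=np.clip(c*1.5,0,255)
o[360:,:480]=np.clip(cv2.resize(d['pixels'][230:370,180:460],(480,240))*1.6,0,255);cv2.imwrite('pics/m3.png',o)
```

```text
[ 0.51421051  0.29735488 -0.00426483] [-1.70955337e-04  9.98590709e-01 -5.30685442e-02  5.44429617e-04] [-0.51577349  0.49450073 -6.59689929] [-0.02027427 -0.02319154  0.01590373] 0.011907302767714855 68.19133043289185
```

View pics/m3.png

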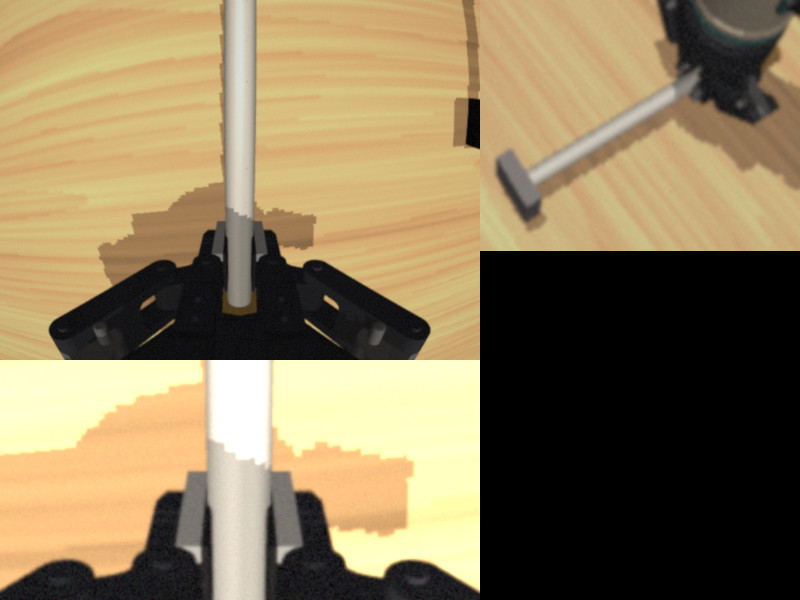

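The rod is lifted and held level between the pads. The load is 6.6 N and the moment is near zero. Now I lift higher and carry it.

Call:
send_rows(increments=[{"gripper": 1,"linear": [0,0,0.01],"delta_rot": [0,0,0]},{"gripper": 1,"linear": [0,0,0.028],"delta_rot": [0,0,0]},{"gripper": 1,"linear": [0,0,0.05],"delta_rot": [0,0,0]},{"gripper": 1,"linear": [0,0,0.075],"delta_rot": [0,0,0]},{"gripper": 1,"linear": [0,0,0.1],"delta_rot": [0,0,0]},{"gripper": 1,"linear": [0,0,0.118],"delta_rot": [0,0,0]},{"gripper": 1,"linear": [0,0,0.128],"delta_rot": [0,0,0]},{"gripper": 1,"linear": [0,0,0.128],"delta_rot": [0,0,0]}])

```text
clock: 9.65
position: [0.5146, 0.2977, 0.125]
ee_rot: [-0.001, 0.999, -0.053, 0.002]
contact_force: [1.6, 0.2, -7.1]
width: 0.012
gripper_force: 68.3
```

Call:
send_rows(increments=[{"gripper": 1,"linear": [0,-0.008,0],"delta_rot": [0,0,0.01]},{"gripper": 1,"linear": [0.001,-0.022,0],"delta_rot": [0,0,0.02]},{"gripper": 1,"linear": [0.002,-0.042,0],"delta_rot": [0,0,0.04]},{"gripper": 1,"linear": [0.003,-0.065,0],"delta_rot": [0,0,0.06]},{"gripper": 1,"linear": [0.005,-0.09,0],"delta_rot": [0,0,0.08]},{"gripper": 1,"linear": [0.007,-0.115,0],"delta_rot": [0,0,0.1]},{"gripper": 1,"linear": [0.009,-0.14,0],"delta_rot": [0,0,0.12]},{"gripper": 1,"linear": [0.01,-0.165,0],"delta_rot": [0,0,0.14]}])

```text
clock: 10.45
position: [0.5224, 0.1304, 0.1215]
ee_rot: [0.0, 1.0, 0.017, -0.002]
contact_force: [0.5, -0.5, -6.7]
width: 0.0117
gripper_force: 68.5
```

Call:
send_rows(increments=[{"gripper": 1,"linear": [0.002,-0.025,0],"delta_rot": [0,0,0.02]},{"gripper": 1,"linear": [0.003,-0.05,0],"delta_rot": [0,0,0.04]},{"gripper": 1,"linear": [0.005,-0.075,0],"delta_rot": [0,0,0.065]},{"gripper": 1,"linear": [0.006,-0.1,0],"delta_rot": [0,0,0.09]},{"gripper": 1,"linear": [0.008,-0.125,0],"delta_rot": [0,0,0.115]},{"gripper": 1,"linear": [0.009,-0.15,0],"delta_rot": [0,0,0.14]},{"gripper": 1,"linear": [0.01,-0.175,0],"delta_rot": [0,0,0.165]},{"gripper": 1,"linear": [0.011,-0.2,0],"delta_rot": [0,0,0.19]}])

```text
clock: 11.25
position: [0.533, -0.069, 0.1215]
ee_rot: [-0.0, 0.994, 0.112, -0.002]
contact_force: [-0.1, -0.5, -6.3]
width: 0.0118
gripper_force: 68.5
```

Call:
send_rows(increments=[{"gripper": 1,"linear": [0.001,-0.025,0],"delta_rot": [0,0,0.02]},{"gripper": 1,"linear": [0.002,-0.05,0],"delta_rot": [0,0,0.04]},{"gripper": 1,"linear": [0.003,-0.072,0],"delta_rot": [0,0,0.055]},{"gripper": 1,"linear": [0.005,-0.09,0],"delta_rot": [0,0,0.07]},{"gripper": 1,"linear": [0.006,-0.105,0],"delta_rot": [0,0,0.08]},{"gripper": 1,"linear": [0.007,-0.115,0],"delta_rot": [0,0,0.085]},{"gripper": 1,"linear": [0.007,-0.117,0],"delta_rot": [0,0,0.085]},{"gripper": 1,"linear": [0.007,-0.117,0],"delta_rot": [0,0,0.085]}])

```text
clock: 12.05
position: [0.541, -0.1845, 0.1224]
ee_rot: [-0.001, 0.988, 0.153, -0.001]
contact_force: [0.7, 0.1, -6.9]
width: 0.0119
gripper_force: 68.5
```

Run:
```python
from h import *
s=get_state();print(s['position'],s['ee_rot'],s['contact_force'],s['moment'])
d=optics.get_image('wrist');np.save('w.npy',d['pixels']);f=optics.get_image('scene')['pixels'];e=optics.get_image('top')['pixels']
o=np.zeros((600,800,3),np.uint8);o[:360,:480]=cv2.resize(d['pixels'],(480,360))
o[:300,480:]=np.clip(cv2.resize(e[150:310,310:480],(320,300))*1.3,0,255)
o[360:,:480]=np.clip(cv2.resize(d['pixels'][0:160,160:480],(480,240))*1.3,0,255)
o[300:,480:]=np.clip(cv2.resize(f[150:290,200:350],(320,300))*1.3,0,255);cv2.imwrite('pics/m4.png',o)
```

```text
[ 0.54103877 -0.18450897  0.12239314] [-6.76493505e-04  9.88155739e-01  1.53451413e-01 -6.64536483e-04] [ 0.68567819  0.13931831 -6.86318754] [-0.04728129  0.00068746 -0.05406652]
```

View pics/m4.png

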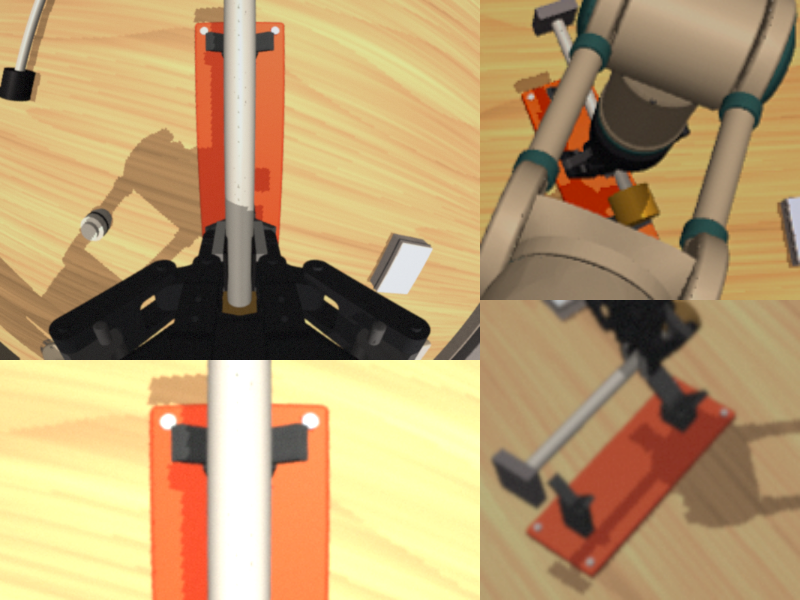

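The wrist view shows the rod centred on the small V (rod column about 320, V centre about 319.7) and parallel to the plate. The scene view shows it level above the cradle. I check the V's position along the axis with a ray while lowering most of the way.

Run:
```python
from h import *
s=get_state();d=optics.get_image('wrist')
P=np.mean([wcast(d,s,(160+x/1.5,y/1.5),.086) for x,y in((172,65),(307,65),(172,102),(307,102))],0);u=np.array([np.cos(.308),np.sin(.308)])
print(P,P[:2]-.12*u,s['position'][:2])
```

```text
[ 0.65467761 -0.14895866  0.086     ] [ 0.5403246  -0.18533706] [ 0.54140292 -0.18383992]
```

Call:
send_rows(increments=[{"gripper": 1,"linear": [0.001,0,-0.008],"delta_rot": [0,0,0]},{"gripper": 1,"linear": [0.001,0,-0.02],"delta_rot": [0,0,0]},{"gripper": 1,"linear": [0.001,0,-0.035],"delta_rot": [0,0,0]},{"gripper": 1,"linear": [0.001,0,-0.047],"delta_rot": [0,0,0]},{"gripper": 1,"linear": [0.001,0,-0.055],"delta_rot": [0,0,0]},{"gripper": 1,"linear": [0.001,0,-0.058],"delta_rot": [0,0,0]},{"gripper": 1,"linear": [0.001,0,-0.058],"delta_rot": [0,0,0]}])

```text
clock: 12.95
position: [0.5425, -0.1847, 0.0646]
ee_rot: [-0.0, 0.988, 0.154, -0.0]
contact_force: [-0.0, -0.8, -6.6]
width: 0.0113
gripper_force: 68.5
```

Call:
send_rows(increments=[{"gripper": 1,"linear": [0,-0.0005,-0.006],"delta_rot": [0,0,0]},{"gripper": 1,"linear": [0,-0.0005,-0.012],"delta_rot": [0,0,0]},{"gripper": 1,"linear": [0,-0.0005,-0.018],"delta_rot": [0,0,0]},{"gripper": 1,"linear": [0,-0.0005,-0.024],"delta_rot": [0,0,0]},{"gripper": 1,"linear": [0,-0.0005,-0.03],"delta_rot": [0,0,0]},{"gripper": 1,"linear": [0,-0.0005,-0.03],"delta_rot": [0,0,0]}])

```text
clock: 13.55
position: [0.5419, -0.1849, 0.034]
ee_rot: [-0.001, 0.988, 0.154, -0.001]
contact_force: [0.6, 0.3, -6.3]
width: 0.0116
gripper_force: 68.5
```

Call:
send_rows(increments=[{"gripper": 1,"linear": [0,0,-0.001],"delta_rot": [0,0,0]},{"gripper": 1,"linear": [0,0,-0.002],"delta_rot": [0,0,0]},{"gripper": 1,"linear": [0,0,-0.003],"delta_rot": [0,0,0]},{"gripper": 1,"linear": [0,0,-0.003],"delta_rot": [0,0,0]}])

```text
clock: 13.95
position: [0.5428, -0.1853, 0.0322]
ee_rot: [0.0, 0.988, 0.154, 0.0]
contact_force: [-0.6, 0.4, -6.0]
width: 0.0119
gripper_force: 68.5
```

Call:
send_rows(increments=[{"gripper": 1,"linear": [0,0,-0.001],"delta_rot": [0,0,0]},{"gripper": 1,"linear": [0,0,-0.002],"delta_rot": [0,0,0]},{"gripper": 1,"linear": [0,0,-0.002],"delta_rot": [0,0,0]},{"gripper": 1,"linear": [0,0,-0.002],"delta_rot": [0,0,0]}])

```text
clock: 14.35
position: [0.5427, -0.1853, 0.0301]
ee_rot: [0.0, 0.988, 0.154, -0.0]
contact_force: [0.4, 0.0, -7.0]
width: 0.0116
gripper_force: 68.5
```

Call:
send_rows(increments=[{"gripper": 1,"linear": [0,0,-0.001],"delta_rot": [0,0,0]},{"gripper": 1,"linear": [0,0,-0.001],"delta_rot": [0,0,0]},{"gripper": 1,"linear": [0,0,-0.001],"delta_rot": [0,0,0]}])

```text
clock: 14.65
position: [0.5427, -0.1853, 0.0291]
ee_rot: [0.0, 0.988, 0.154, -0.0]
contact_force: [-0.2, 0.4, -6.1]
width: 0.0118
gripper_force: 68.5
```

Call:
send_rows(increments=[{"gripper": 1,"linear": [0,0,-0.001],"delta_rot": [0,0,0]},{"gripper": 1,"linear": [0,0,-0.001],"delta_rot": [0,0,0]},{"gripper": 1,"linear": [0,0,-0.001],"delta_rot": [0,0,0]}])

```text
clock: 14.95
position: [0.5428, -0.1852, 0.0287]
ee_rot: [0.0, 0.988, 0.154, 0.0]
contact_force: [-1.1, 1.3, 0.8]
width: 0.0114
gripper_force: 69.3
```

Call:
send_rows(increments=[{"gripper": 1,"linear": [0,0,-0.001],"delta_rot": [0,0,0]},{"gripper": 1,"linear": [0,0,-0.001],"delta_rot": [0,0,0]},{"gripper": 1,"linear": [0,0,-0.001],"delta_rot": [0,0,0]}])

```text
clock: 15.25
position: [0.5428, -0.1851, 0.0286]
ee_rot: [0.0, 0.988, 0.154, 0.0]
contact_force: [-2.8, 1.9, 7.6]
width: 0.0118
gripper_force: 70.1
```

Contact came at the predicted seat height. I check the moment to confirm both saddles are carrying load.

Run:
```python
from h import *
s=get_state();u=np.array([np.cos(.308),np.sin(.308),0]);v=np.array([-u[1],u[0],0]);print(s['contact_force'],s['moment'],'about v',s['moment']@v,'about u',s['moment']@u)
```

```text
[-2.81578749  1.93802473  7.56977473] [0.33752712 0.50351149 0.02920733] about v 0.37749465550894656 about u 0.47428489584944106
```

The load sits mostly on the big V, with some on the small one. I ease the preload, then open.

Call:
send_rows(increments=[{"gripper": 1,"linear": [0,0,0.001],"delta_rot": [0,0,0]},{"gripper": 1,"linear": [0,0,0.001],"delta_rot": [0,0,0]},{"gripper": 0.5,"linear": [0,0,0.001],"delta_rot": [0,0,0]},{"gripper": 0,"linear": [0,0,0.001],"delta_rot": [0,0,0]},{"gripper": -1,"linear": [0,0,0.001],"delta_rot": [0,0,0]},{"gripper": -1,"linear": [0,0,0.001],"delta_rot": [0,0,0]},{"gripper": -1,"linear": [0,0,0.001],"delta_rot": [0,0,0]},{"gripper": -1,"linear": [0,0,0.001],"delta_rot": [0,0,0]}])

```text
clock: 16.05
position: [0.5428, -0.1854, 0.0281]
ee_rot: [0.0, 0.988, 0.154, 0.0]
contact_force: [-0.6, -0.1, -0.9]
width: 0.0856
gripper_force: 0.0
```

Call:
send_rows(increments=[{"gripper": -1,"linear": [0,0,0],"delta_rot": [0,0,0]},{"gripper": -1,"linear": [0,0,0.01],"delta_rot": [0,0,0]},{"gripper": -1,"linear": [0,0,0.03],"delta_rot": [0,0,0]},{"gripper": -1,"linear": [0,0,0.06],"delta_rot": [0,0,0]},{"gripper": -1,"linear": [0,0,0.09],"delta_rot": [0,0,0]},{"gripper": -1,"linear": [0,0,0.12],"delta_rot": [0,0,0]},{"gripper": -1,"linear": [0,0,0.13],"delta_rot": [0,0,0]},{"gripper": -1,"linear": [0,0,0.13],"delta_rot": [0,0,0]}])

```text
clock: 16.85
position: [0.5438, -0.1858, 0.1602]
ee_rot: [0.001, 0.988, 0.154, 0.002]
contact_force: [0.7, 0.9, -0.7]
width: 0.0852
gripper_force: 0.0
```

Run:
```python
from h import *
s=get_state();print(s['clock'],s['position'],s['contact_force'],s['width'])
d=optics.get_image('wrist')['pixels'];f=optics.get_image('scene')['pixels'];e=optics.get_image('top')['pixels']
o=np.zeros((600,800,3),np.uint8);o[:360,:480]=cv2.resize(d,(480,360))
o[:300,480:]=np.clip(cv2.resize(e[150:310,310:480],(320,300))*1.3,0,255)
o[300:,480:]=np.clip(cv2.resize(f[150:290,200:350],(320,300))*1.3,0,255)
o[360:,:320]=cv2.resize(e,(320,240));cv2.imwrite('pics/m5.png',o)
```

```text
16.85 [ 0.54377761 -0.18575442  0.16017735] [ 0.72610186  0.86171053 -0.72150868] 0.08522140399260755
```

View pics/m5.png

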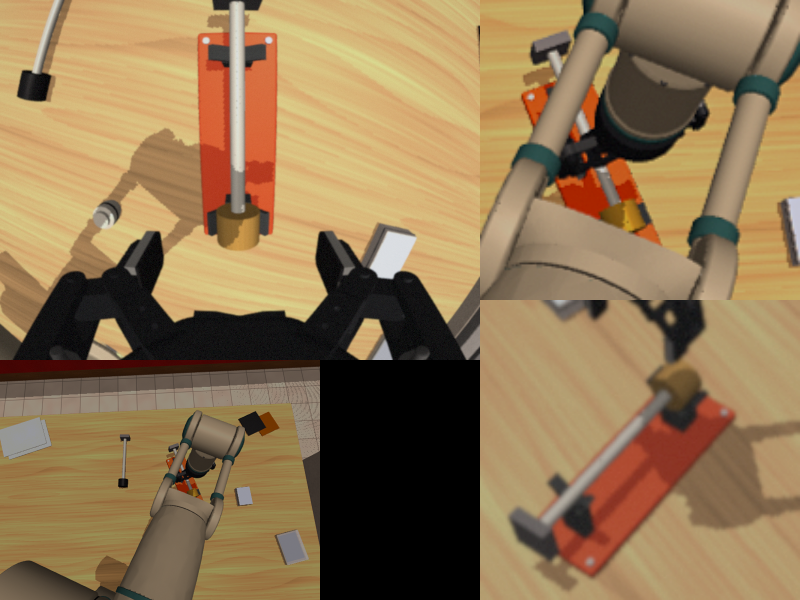

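The picture shows the brass weight in the big V (wrist panel 238,225) and the rod in the small V (238,55). The rod is level, the gripper is clear, and the black rod and white box are undisturbed. I hand the job in.

```bash
python3 -c "
from rig import sign_off;print(sign_off())"
```

```text
the job is handed in; nothing more can be done
None
```

The brass-weighted rod rests level in both saddles of the orange cradle and was released only once seated; the black rod and white box are where they were, the gripper is clear, and the job was handed in at about 17 s of the 43 s allowed, after a first grasp that closed on nothing.

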